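Function-test a twist-release stop button

TASK

Test the machine's stop button: push the winged mushroom head straight down until it latches and let go, so that it stays down by itself; then, with the fingertips against the side of a wing, twist the head clockwise (seen from above) until the latch lets go and the head springs back up by itself. When it is up and turned back, press the large reset button on the other box fully down and let it come up. Do not grip the head, do not press the small start button, and leave the loose things on the bench where they are.

Things in the scene. Friction and masses are not known exactly. Their poses are not given: they have to be found in the camera images.
- stop_plunger (a joint): Depth of the stop button's mushroom head, m: 0 = up, grows as it is pressed straight down, end stop at 0.0105. A spring pushes it up with 3 N (up) to 5.5 N (fully down); going in past the latch takes up to about 8 N in all. Pressed deeper than 0.009 it latches and, let go, stays at about 0.0085 until the head is twisted.
- stop_head (a joint): Turn of the mushroom head, rad: 0 = at rest, grows clockwise seen from above, end stop at 0.95; it cannot turn the other way. A light spring turns it back to 0 (0.03 N m at rest to 0.09 N m at the end stop). While latched down, the latch lets go at roughly 0.5 rad and the head springs up; when the head is free it turns back to 0.
- stop_top (a point): Centre of the flat top (28 mm across) of the black mushroom head, on the button's vertical axis, 107 mm above the bench with the head up; moves and turns with the head. y points along the left wing, z up. Head 46 mm across, 22 mm high, with two opposite straight wings 14 mm wide and 14 mm high reaching 46 mm from the axis; wing tops lie 6 mm, wing undersides 20 mm below this point.
- stop_station: Grey box 84 x 84 mm, 65 mm high, fixed to the bench left or right, yawed up to 0.35 rad; origin at the centre of its underside, z up. The mushroom head stands over its middle on an 18 mm stem; with the head up the wing undersides are 22 mm above the lid. An aluminium collar 50 mm across and 5 mm high lies round the stem.
- stop_ear_left (a point): Middle of the outer end face of the left wing (+y side of the head, as the robot sees it), 46 mm from the axis, half-way up the 14 mm high wing. Clockwise moves this wing away from the robot.
- stop_ear_right (a point): The same for the right wing (-y side). Clockwise moves this wing toward the robot.
- reset_button (a joint): Depth of the large reset button, m: 0 = up, 0.006 = fully down; sprung, 1.5 N to start it, 5 N fully down; comes up by itself.
- reset_button_top (a point): Centre of the top of the large reset button (black, 38 mm across, in an aluminium ring), pressed straight down. It is the larger of two push buttons on a grey box 80 x 130 mm, 55 mm high, fixed to the bench; the top stands 77 mm above the bench, 22 mm above the lid.
- start_button (a joint): Depth of the small start button, m: 0 = up, 0.006 = fully down. Not to be pressed.
- start_button_top (a point): Centre of the top of the small start button (black, 20 mm across) on the same box, 65 mm from the reset button. Not to be pressed.
- nipple_3: Bystander, loose: small metallic grey threaded pipe nipple standing upright, 21 x 24 x 34 mm; origin at the centre of its underside. Leave it.
- plug_white: Bystander, loose: white flanged plug, 33 mm across, 18 mm high; origin at the centre of its underside. Leave it.
- grease_pot: Bystander, loose: round pot with a screw lid, 61 mm across, 61 mm high; origin at the centre of its underside. Leave it.
- tape_roll: Bystander, loose: small white thread-tape roll lying flat, 52 mm across, 16 mm high; origin at the centre of its underside. Leave it.
- gauge_block: Bystander, loose: aluminium block with two holes, 41 x 80 x 30 mm; origin at the centre of its underside. Leave it.
- marker: Bystander, loose: marker pen lying along its y axis, 16 x 135 x 18 mm; origin at the centre of its underside. Leave it.
- screw_bin: Bystander, loose: small grey open bin with screws, 100 x 74 x 50 mm; origin at the centre of its underside. Leave it.

How it is judged:
By the outcome, as a careful person would: the job done as asked, in the order asked, and still so for the second after the job is handed in, with the robot touching nothing.
It also fails if it takes over 51 s, if anything falls off the work surface, if the arm or the gripper's body presses on something with over 40 N, if the wrist force passes 120 N, or if a joint passes its speed limit or range.

ROBOT

A 6-joint arm with a two-finger parallel gripper is mounted at the origin on a cart in front of the work surface, level with it; the furniture and walls round the work are solid. World frame = base frame: x ahead of the robot, y to its left, z up, the work surface at z = 0. Lengths are in m, angles in degrees, forces in N, time in s.
With the tool pointing down it reaches from about 0.425 to 0.925 m from the base axis. Payload 12.5 kg.
Tool frame: the origin (TCP) lies midway between the tips of the shut fingers; the grasp point (between the pads) lies 19 mm behind it; z points along the fingers, y is the line along which they close (so a half turn about z gives the same grasp; the last joint's range is limited). The gripper opens to 85 mm and grips with 20 to 120 N. Pads are 22 mm wide; open, the fingers measure 114 mm over their backs; the gripper's body (76 mm by 85 mm) begins 54 mm behind the grasp point. The pads swing forward as they close: fully open they stand 13 mm farther back than shut.
Start: joints at [-78.014, 28.126, 89.318, -0, 62.55, -6.05], TCP at [0.194, -0.594, 0.231] pointing down, gripper open.
Joint ranges: [-177.58, 177.58], [-47.91, 125.51], [2.72, 160], [-65.01, 245.01], [3.68, 167.84], [-153.87, 153.87]. Speed limits (degrees/s): [127.2, 127.2, 159.86, 180, 180, 180].

INTERFACE

Orientations are given as a 3x3 rotation matrix whose columns are the frame's x, y, z axes.
In Python, from rig import env, viewer, workorder gives the robot as it stands. The module is installed in compiled form; this text tells all that it offers.
- The arm moves only by the tool servo_tool, never from a script. Its argument "targets" is one flat list of numbers, 7 for each row, row after row: the turn, a rotation vector about the tool's x, y, z in units of 0.5 rad (1.0 is 0.5 rad), then the shift along the tool's x, y, z in units of 0.08 m (1.0 is 0.08 m), then the gripper command: -1 is shut, 1 is fully open, values between are in proportion. A call has 1 to 5 rows; each row is the pose to reach, as a shift and turn from the pose commanded when the call began, along the tool's axes at that moment; what a row does not reach only later rows make up. A row lasts 1/10 s, in which the tool goes at most 50 mm and 8.59 degrees, less where a joint would pass 70% of its speed; a pose out of reach is approached as far as the arm can. A call with a number of a shift or a turn outside -1 to 1 is refused whole. A call with a gripper value outside its range is refused whole. The fingers move at their own pace and stop on an object; "force" is the grip in N (left out, the last holds). Time passes only in rows, so rows that repeat a pose let the fingers close. It gives the time, the measured TCP pose, the force, the opening and the grip force at its end, in the units of the state.
- env.get_obs(): the state, without advancing time (a new reading comes with each control period).
- viewer.capture(name): name is "scene" or "top"; returns a dict with "img" (400x640x3 uint8, red, green, blue), "intrinsics" (3x3 intrinsics, pixels), "R" (3x3) and "t" (3): a world point X has camera coordinates R X + t. Camera axes: x right, y down, z forward; pixel columns grow to the right and rows downward; lengths in m; the calibration is good to about 2 mm. A picture is of the moment at which its call begins. There is no depth.
- workorder.finish_job(): hands the job in; it is judged then, once.
The state is a dict: "t": time; "joints": joint angles; "joint_velocities": joint speeds; "tau": joint torques, N m; "tcp_pos": TCP position; "eef_rot": TCP orientation; "ft_force": force on the tool from outside, world axes, zero at the start; "wrist_torque": the same for the moment, N m; "gripper_width": finger opening in m; "finger_force": force on a finger pad.
Only numpy, scipy, OpenCV 4.12 (cv2) and the standard library are available. Lean on these libraries where they do the work, as an engineer would, in place of code of your own. Each camera call takes 0.05 s, during which the arm holds its last target. There are 200 camera calls.

## Working session

There is one attempt and no reset: what is moved stays moved. The work goes in short steps, Python scripts to look and compute and a tool call to move; the robot and the scene stay as the last step left them, time stands still between calls to the robot, and variables do not carry over. Pictures are saved under pics/ and viewed, at most 10 in all, crops included, and the job is handed in when it is done.

Besides the shell and the picture viewer there is one more tool, called after "Emit:" as a command line: name --argument value ..., lists and objects as JSON in quotes. servo_tool: Moves the arm, as the interface text tells. Its arguments: {"type":"object","properties":{"targets":{"type":"array"},"force":{"type":"number"}},"required":["targets"]}

```bash
mkdir -p pics; cat > h.py <<'E'
import numpy as np, cv2
from rig import env, viewer, workorder
def snap(n,f):
    c=viewer.capture(n); cv2.imwrite(f'pics/{f}.png',c['img'][:,:,::-1]); np.savez(f'pics/{f}.npz',**c); return c
def ray(c,u,v,z):
    K,R,t=c['intrinsics'],c['R'],c['t']; o=-R.T@t; d=R.T@np.linalg.solve(K,[u,v,1.]); return o+d*(z-o[2])/d[2]
def proj(c,X):
    p=c['intrinsics']@(c['R']@np.array(X)+c['t']); return p[:2]/p[2]
E
python3 - <<'E'
from h import *
for n in('scene','top'):
    c=snap(n,n+'0'); print(n,-c['R'].T@c['t'],c['R'].round(2).tolist())
o=env.get_obs(); print(o['t'],o['tcp_pos'],o['eef_rot'],o['gripper_width'])
E
```

```text
scene [-0.03558334 -0.63386885  1.22061466] [[0.78, -0.63, -0.0], [-0.48, -0.6, -0.64], [0.4, 0.5, -0.77]]
top [0.30088349 0.10396041 1.2764756 ] [[-0.0, -1.0, 0.01], [-0.98, 0.0, -0.19], [0.19, -0.01, -0.98]]
0.1 [ 0.19349727 -0.5940946   0.23077239] [[ 9.50864344e-01  3.09607752e-01 -1.98052034e-04]
 [ 3.09607795e-01 -9.50863854e-01  9.71715231e-04]
 [ 1.12530047e-04 -9.85287820e-04 -9.99999508e-01]] 0.08556436753315767
```

View pics/scene0.png

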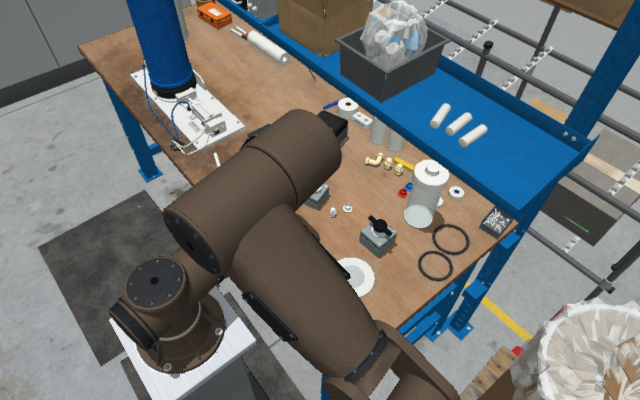

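View pics/top0.png

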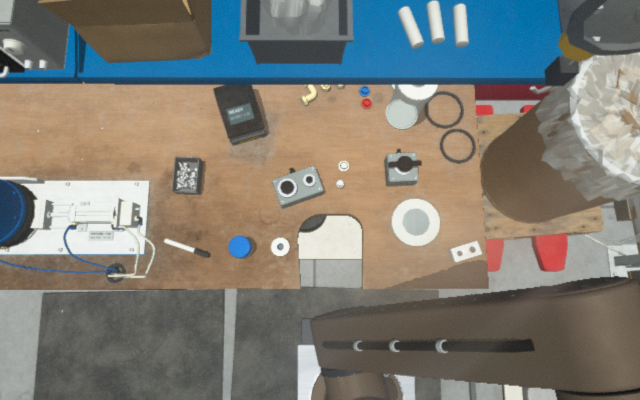

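The top view shows the stop station near (402,168) with its wings running roughly left-right. The two-button box is near (298,186), with reset at about (288,187) and start at about (309,180). I'll zoom in on both.

```bash
python3 - <<'E'
from h import *
im=cv2.imread('pics/top0.png')
def cr(i,x,y,w,h,s): return cv2.resize(i[y:y+h,x:x+w],None,fx=s,fy=s,interpolation=cv2.INTER_CUBIC)
s=cv2.imread('pics/scene0.png')
a=np.hstack([cr(im,375,140,55,50,7),cr(im,268,155,55,50,7)])
b=np.hstack([cr(s,350,205,55,30,7),cr(s,350,225,55,30,7)])
cv2.imwrite('pics/crop0.png',np.vstack([a,b]))
c=dict(np.load('pics/top0.npz'))
print('stop',ray(c,404,162,.107),'reset',ray(c,288,187,.077),'start',ray(c,309,180,.077))
print('box',ray(c,402,168,.065))
g=im.max(axis=2)
for nm,(x,y,w,h),z in(('head',(380,145,50,35),.1),('btn',(270,165,55,40),.077)):
    m=(g[y:y+h,x:x+w]<60).astype(np.uint8)
    n,l,st,ce=cv2.connectedComponentsWithStats(m)
    for i in range(1,n):
        if st[i,4]>15: print(nm,st[i],ce[i]+[x,y],ray(c,*(ce[i]+[x,y]),z))
E
```

```text
stop [ 0.63859469 -0.13473616  0.107     ] reset [0.57563082 0.18301851 0.077     ] start [0.59551751 0.12500365 0.077     ]
box [ 0.6331797  -0.13699468  0.065     ]
```

View pics/crop0.png

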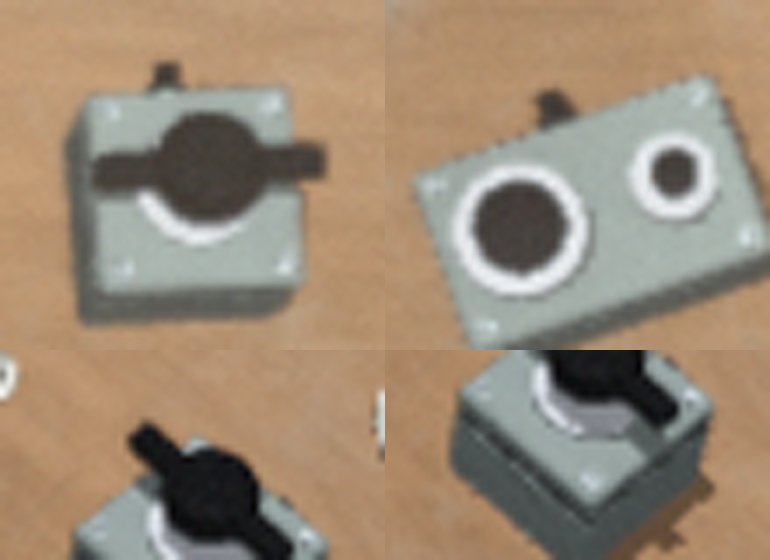

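The crop shows the head centre near top-view pixel (404.9,163.7), with wing tips at about (388.3,164.9) and (421.4,162.7). Reset is near (287.1,187.4) and start near (309.3,179.6). I'll refine these with masks and use a two-view check.

```bash
python3 - <<'E'
from h import *
im=cv2.imread('pics/top0.png'); c=dict(np.load('pics/top0.npz')); s=dict(np.load('pics/scene0.npz'))
g=im.max(axis=2)
print(g[160,400:410],g[187,280:296])
for nm,(x,y,w,h),z in(('head',(384,152,42,25),.1),('btn',(270,170,50,30),.077)):
    m=(g[y:y+h,x:x+w]<105).astype(np.uint8)
    n,l,st,ce=cv2.connectedComponentsWithStats(m)
    for i in range(1,n):
        if st[i,4]>20:
            print(nm,st[i],(ce[i]+[x,y]).round(1),ray(c,*(ce[i]+[x,y]),z).round(4))
            if nm=='head':
                p=np.argwhere(l==i)[:,::-1].astype(np.float32)+[x,y]; W=np.array([ray(c,u,v,.094)[:2] for u,v in p])
                d=W-W.mean(0); e,V=np.linalg.eigh(np.cov(d.T)); a=V[:,1]*np.sign(V[1,1]); q=d@a; print('axis',a,q.min(),q.max(),'mid',W.mean(0)+a*(q.min()+q.max())/2)
e0=ray(c,93/7+375,174/7+140,.101);e1=ray(c,325/7+375,159/7+140,.101);print('tips',e0,e1,np.linalg.norm(e0-e1),(e0+e1)/2)
P=[c['intrinsics']@np.c_[c['R'],c['t']],s['intrinsics']@np.c_[s['R'],s['t']]]
X=cv2.triangulatePoints(P[0],P[1],np.array([404.9,163.7]),np.array([380.3,225.]));print('tri',(X[:3]/X[3]).T)
E
```

```text
[67 67 72 69 64 66 70 72 69 71] [144  78  68  69  68  69  69  69  73  72  73  69  72  98 174 232]
head [  1   4  36  21 322] [402.  163.9] [ 0.6352 -0.1305  0.1   ]
axis [-0.12715659  0.99188265] -0.05064766078426212 0.04930335799713454 mid [ 0.63699247 -0.13241694]
btn [37  7  5  6 26] [308.9 179.3] [0.5975 0.1253 0.077 ]
btn [ 11  11  13  13 123] [286.8 186.8] [0.5762 0.1863 0.077 ]
btn [31 23 19  7 40] [310.4 196.5] [0.5488 0.1212 0.077 ]
tips [ 0.63221668 -0.0925421   0.101     ] [ 0.63828977 -0.18376397  0.101     ] 0.09142380173102671 [ 0.63525322 -0.13815304  0.101     ]
tri [[ 0.63556101 -0.13826997  0.10115216]]
```

```bash
cat >> h.py <<'E'
from scipy.spatial.transform import Rotation as Ro
def plan(p,yaw,n=1,start=None):
    """print rounded calls (turn, shift in tool units) from the present pose to p, tool-down with tool x at yaw deg"""
    o=env.get_obs(); P=np.array(o['tcp_pos']); R=np.array(o['eef_rot'])
    c,s=np.cos(np.radians(yaw)),np.sin(np.radians(yaw)); G=np.array([[c,s,0],[s,-c,0],[0,0,-1.]])
    for _ in range(n):
        r=Ro.from_matrix(R.T@G).as_rotvec()/.5; d=R.T@(np.array(p)-P)/.08
        r=(r/max(1,abs(r).max())).round(3); d=(d/max(1,abs(d).max())).round(3)
        print(r.tolist()+d.tolist()); P=P+R@d*.08; R=R@Ro.from_rotvec(r*.5).as_matrix()
def st():
    o=env.get_obs(); print(round(o['t'],2),np.round(o['tcp_pos'],4),'yaw',np.degrees(np.arctan2(o['eef_rot'][1][0],o['eef_rot'][0][0])).round(1),'F',np.round(o['ft_force'],2),'w',o['gripper_width'],'q',np.round(o['joints'],0))
E
python3 -c "
from h import *
plan([.635,-.138,.2],93.8,9)"
```

```text
[-0.001, -0.001, -1.0, 1.0, -0.529, 0.055]
[-0.001, -0.0, -1.0, 1.0, 0.013, 0.049]
[0.0, -0.0, -0.645, 1.0, 0.563, 0.056]
[0.0, -0.0, 0.0, 0.904, 1.0, 0.065]
[0.0, -0.0, 0.0, 0.904, 1.0, 0.066]
[0.0, -0.0, 0.0, 0.904, 1.0, 0.065]
[0.0, -0.0, 0.0, 0.41, 0.453, 0.03]
[0.0, -0.0, 0.0, 0.0, 0.0, -0.0]
[0.0, -0.0, 0.0, 0.0, 0.0, -0.0]
```

Emit:
servo_tool --targets '[0, 0, -1, 1, -0.53, 0, -1, 0, 0, -1, 1, -0.53, 0, -1, 0, 0, -1, 1, -0.53, 0, -1, 0, 0, -1, 1, -0.53, 0, -1]'

```text
t: 0.5
tcp_pos: [0.2574, -0.5283, 0.2313]
eef_rot: [[0.681, 0.733, -0.0], [0.733, -0.681, 0.0], [0.0, -0.0, -1.0]]
ft_force: [-0.7, 0.3, 0.3]
gripper_width: 0.0281
finger_force: 0.0
```

Emit:
servo_tool --targets '[0, 0, -1, 1, 0, 0, -1, 0, 0, -1, 1, 0, 0, -1, 0, 0, -1, 1, 0, 0, -1, 0, 0, -1, 1, 0, 0, -1]'

```text
t: 0.9
tcp_pos: [0.312, -0.4702, 0.2312]
eef_rot: [[0.246, 0.969, -0.0], [0.969, -0.246, 0.0], [0.0, -0.0, -1.0]]
ft_force: [-0.4, -0.6, 0.4]
gripper_width: 0.0001
finger_force: 0.0
```

Emit:
servo_tool --targets '[0, 0, -0.65, 1, 0.56, 0, -1, 0, 0, -0.65, 1, 0.56, 0, -1, 0, 0, -0.65, 1, 0.56, 0, -1, 0, 0, -0.65, 1, 0.56, 0, -1]'

```text
t: 1.3
tcp_pos: [0.3754, -0.4044, 0.2312]
eef_rot: [[-0.071, 0.998, -0.0], [0.998, 0.071, 0.0], [0.0, -0.0, -1.0]]
ft_force: [0.1, -0.9, 1.0]
gripper_width: -0.0002
finger_force: 0.0
```

Emit:
servo_tool --targets '[0, 0, 0, 0.9, 1, 0, -1, 0, 0, 0, 0.9, 1, 0, -1, 0, 0, 0, 0.9, 1, 0, -1]'

```text
t: 1.6
tcp_pos: [0.4515, -0.3257, 0.2312]
eef_rot: [[-0.069, 0.998, 0.0], [0.998, 0.069, 0.0], [0.0, 0.0, -1.0]]
ft_force: [-0.8, -0.2, -0.3]
gripper_width: -0.0004
finger_force: 0.0
```

Emit:
servo_tool --targets '[0, 0, 0, 0.9, 1, 0, -1, 0, 0, 0, 0.9, 1, 0, -1, 0, 0, 0, 0.9, 1, 0, -1]'

```text
t: 1.9
tcp_pos: [0.5266, -0.2484, 0.2311]
eef_rot: [[-0.069, 0.998, 0.0], [0.998, 0.069, 0.0], [0.0, 0.0, -1.0]]
ft_force: [-0.6, -0.5, -0.3]
gripper_width: -0.0002
finger_force: 0.0
```

```bash
python3 -c "
from h import *
st(); plan([.635,-.138,.15],93.8,3)"
```

```text
1.9 [ 0.5266 -0.2484  0.2311] yaw 94.0 F [-0.6  -0.51 -0.28] w -0.00023410608427101192 q [-32.  25.  96.   0.  60. -36.]
[0.001, -0.0, 0.006, 0.886, 1.0, 0.701]
[-0.0, -0.0, 0.0, 0.398, 0.446, 0.313]
[-0.0, -0.0, 0.0, 0.0, 0.0, 0.0]
```

Emit:
servo_tool --targets '[0, 0, 0, 0.9, 1, 0, -1, 0, 0, 0, 0.9, 1, 0, -1, 0, 0, 0, 0.9, 1, 0, -1]'

```text
t: 2.2
tcp_pos: [0.6015, -0.1713, 0.2309]
eef_rot: [[-0.069, 0.998, 0.0], [0.998, 0.069, 0.0], [0.0, 0.0, -1.0]]
ft_force: [0.6, -0.8, 0.0]
gripper_width: 0.0001
finger_force: 0.0
```

Emit:
servo_tool --targets '[0, 0, 0, 0.4, 0.45, 1, -1, 0, 0, 0, 0.4, 0.45, 1, -1, 0, 0, 0, 0.4, 0.45, 1, -1]'

```text
t: 2.5
tcp_pos: [0.6318, -0.1381, 0.1462]
eef_rot: [[-0.068, 0.998, -0.008], [0.998, 0.068, 0.002], [0.003, -0.007, -1.0]]
ft_force: [-0.5, 0.1, -0.3]
gripper_width: 0.0
finger_force: 0.0
```

```bash
python3 - <<'E'
from h import *
st(); plan([.635,-.138,.12],93.8,1)
a=snap('top','t1')['img'][100:220,340:480]; b=snap('scene','s1')['img'][150:270,310:450]
cv2.imwrite('pics/c1.png',cv2.resize(np.hstack([a,b])[:,:,::-1],None,fx=2.85,fy=2.85,interpolation=cv2.INTER_CUBIC))
E
```

```text
2.5 [ 0.6318 -0.1381  0.1462] yaw 93.9 F [-0.47  0.11 -0.25] w 2.1769136081216284e-05 q [-18.  35.  91.  -0.  55. -22.]
[-0.015, -0.006, 0.004, -0.003, 0.042, 0.327]
```

View pics/c1.png

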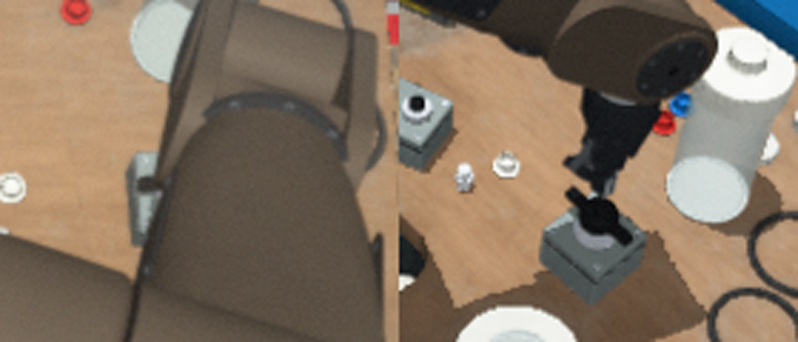

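The scene view shows the shut fingertips directly above the head, in line with the measured centre. I'll lower in steps.

Emit:
servo_tool --targets '[0, 0, 0, 0, 0, 0.25, -1, 0, 0, 0, 0, 0, 0.5, -1, 0, 0, 0, 0, 0, 0.5, -1, 0, 0, 0, 0, 0, 0.5, -1]'

```text
t: 3.0
tcp_pos: [0.6334, -0.1399, 0.1131]
eef_rot: [[-0.068, 0.998, 0.002], [0.998, 0.068, -0.001], [-0.001, 0.002, -1.0]]
ft_force: [0.7, 0.7, 0.6]
gripper_width: 0.0004
finger_force: 0.0
```

```bash
python3 -c "
from h import *
st(); plan([.635,-.138,.097],93.8,1)"
```

```text
3.0 [ 0.6334 -0.1399  0.1131] yaw 93.9 F [0.71 0.65 0.59] w 0.00039806253694337824 q [-18.  37.  92.  -0.  50. -22.]
[0.003, 0.002, 0.002, 0.023, 0.022, 0.202]
```

Emit:
servo_tool --targets '[0, 0, 0, 0.02, 0.02, 0.06, -1, 0, 0, 0, 0.02, 0.02, 0.12, -1, 0, 0, 0, 0.02, 0.02, 0.18, -1, 0, 0, 0, 0.02, 0.02, 0.2, -1, 0, 0, 0, 0.02, 0.02, 0.2, -1]'

```text
t: 3.5
tcp_pos: [0.6355, -0.1372, 0.0965]
eef_rot: [[-0.069, 0.998, 0.002], [0.998, 0.069, -0.001], [-0.001, 0.002, -1.0]]
ft_force: [-0.0, -1.3, 7.9]
gripper_width: -0.0003
finger_force: 4.1
```

Emit:
servo_tool --targets '[0, 0, 0, 0, 0, 0.02, -1, 0, 0, 0, 0, 0, 0.02, -1]'

```text
t: 3.7
tcp_pos: [0.6357, -0.1374, 0.0963]
eef_rot: [[-0.069, 0.998, 0.004], [0.998, 0.069, -0.002], [-0.002, 0.004, -1.0]]
ft_force: [-3.2, -0.9, 21.0]
gripper_width: -0.0002
finger_force: 10.0
```

End stop felt, so it should be latched. I'll lift off, move beside the left wing on its near side, and check.

Emit:
servo_tool --targets '[0, 0, 0, 0, 0, -0.4, -1, 0, 0, 0, 0, 0, -0.4, -1, 0, 0, 0, 0.47, -0.42, -0.4, -1, 0, 0, 0, 0.47, -0.42, -0.4, -1, 0, 0, 0, 0.47, -0.42, -0.4, -1]'

```text
t: 4.2
tcp_pos: [0.5982, -0.101, 0.1258]
eef_rot: [[-0.07, 0.998, -0.0], [0.998, 0.07, 0.0], [0.0, -0.0, -1.0]]
ft_force: [0.9, 0.4, 0.8]
gripper_width: -0.0001
finger_force: 0.0
```

```bash
python3 - <<'E'
from h import *
st(); u=np.array([-.0665,.998,0]);n=np.array([.998,.0665,0]);C=np.array([.6355,-.138,0])
plan(C+38e-3*u-33e-3*n+[0,0,.078],93.8,1)
b=snap('scene','s2')['img'][150:270,310:450]; a=cv2.imread('pics/s1.png')[150:270,310:450,::-1]
cv2.imwrite('pics/c2.png',cv2.resize(np.hstack([a,b])[:,:,::-1],None,fx=2.85,fy=2.85,interpolation=cv2.INTER_CUBIC))
E
```

```text
4.2 [ 0.5982 -0.101   0.1258] yaw 94.0 F [0.89 0.36 0.79] w -0.00012960552957150628 q [-16.  34.  98.  -0.  48. -20.]
[-0.001, -0.0, 0.007, -0.018, 0.022, 0.597]
```

View pics/c2.png

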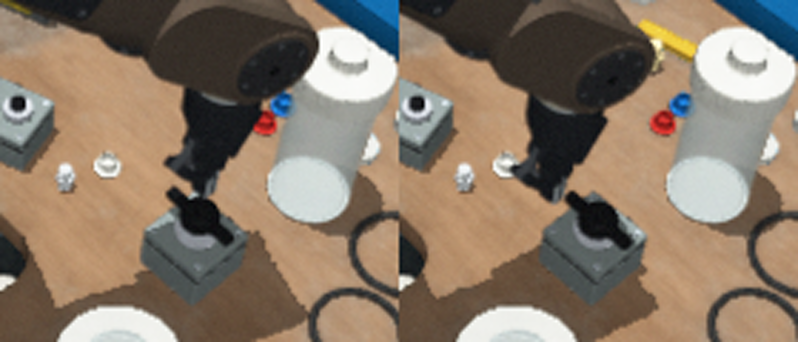

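The head now sits lower than before and stays there (collar hardly visible), so it is latched. I'll lower beside the left wing.

Emit:
servo_tool --targets '[0, 0, 0, 0, 0, 0.3, -1, 0, 0, 0, 0, 0, 0.6, -1, 0, 0, 0, 0, 0, 0.6, -1, 0, 0, 0, 0, 0, 0.6, -1]'

```text
t: 4.65
tcp_pos: [0.599, -0.1021, 0.0777]
eef_rot: [[-0.069, 0.998, -0.0], [0.998, 0.069, 0.0], [0.0, -0.0, -1.0]]
ft_force: [0.5, -0.1, -0.2]
gripper_width: 0.0
finger_force: 0.0
```

Emit:
servo_tool --targets '[0, 0, 0, 0, 0.05, 0, -1, 0, 0, 0, 0, 0.1, 0, -1, 0, 0, 0, 0, 0.1, 0, -1]'

```text
t: 4.95
tcp_pos: [0.6075, -0.1012, 0.0785]
eef_rot: [[-0.069, 0.998, 0.002], [0.998, 0.069, -0.001], [-0.001, 0.002, -1.0]]
ft_force: [0.3, -0.6, -0.7]
gripper_width: -0.0
finger_force: 0.0
```

Emit:
servo_tool --targets '[0, 0, 0.12, 0.018, 0.03, 0, -1, 0, 0, 0.24, 0.035, 0.06, 0, -1, 0, 0, 0.36, 0.049, 0.092, 0, -1, 0, 0, 0.48, 0.062, 0.124, 0, -1, 0, 0, 0.6, 0.073, 0.157, 0, -1]'

```text
t: 5.45
tcp_pos: [0.6186, -0.0942, 0.0781]
eef_rot: [[0.231, 0.973, -0.0], [0.973, -0.231, -0.0], [-0.0, -0.0, -1.0]]
ft_force: [-0.7, 1.6, 0.2]
gripper_width: -0.0001
finger_force: 0.9
```

Emit:
servo_tool --targets '[0, 0, 0.12, 0.018, 0.03, 0, -1, 0, 0, 0.24, 0.035, 0.06, 0, -1, 0, 0, 0.36, 0.049, 0.092, 0, -1, 0, 0, 0.48, 0.062, 0.124, 0, -1, 0, 0, 0.6, 0.073, 0.157, 0, -1]'

```text
t: 5.95
tcp_pos: [0.6321, -0.0911, 0.078]
eef_rot: [[0.508, 0.861, -0.0], [0.861, -0.508, 0.0], [0.0, -0.001, -1.0]]
ft_force: [-2.1, 2.2, 0.3]
gripper_width: -0.0
finger_force: 1.2
```

```bash
python3 - <<'E'
from h import *
st()
b=snap('scene','s3')['img'][150:270,310:450]; a=cv2.imread('pics/s2.png')[150:270,310:450,::-1]
cv2.imwrite('pics/c3.png',cv2.resize(np.hstack([a,b])[:,:,::-1],None,fx=2.85,fy=2.85,interpolation=cv2.INTER_CUBIC))
E
```

```text
5.95 [ 0.6321 -0.0911  0.078 ] yaw 59.4 F [-2.06  2.17  0.3 ] w -7.78704562698008e-06 q [-14.  39.  95.   0.  46.  16.]
```

View pics/c3.png

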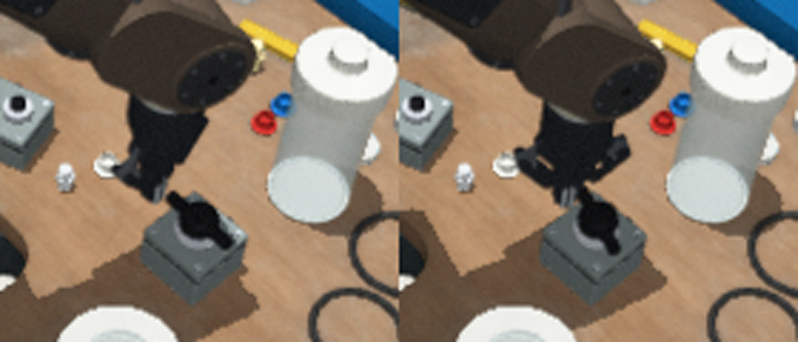

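The head has turned and seems to be rising. I'll twist a little further to be sure, then back off along the same arc and withdraw.

Emit:
servo_tool --targets '[0, 0, 0.12, 0.018, 0.03, 0, -1, 0, 0, 0.24, 0.035, 0.06, 0, -1, 0, 0, 0.24, 0.035, 0.06, 0, -1]'

```text
t: 6.3
tcp_pos: [0.6379, -0.0915, 0.0779]
eef_rot: [[0.606, 0.796, 0.0], [0.796, -0.606, -0.0], [0.0, 0.0, -1.0]]
ft_force: [-0.6, 1.2, 0.9]
gripper_width: 0.0003
finger_force: 0.8
```

Emit:
servo_tool --targets '[0, 0, -0.24, -0.04, -0.06, 0, -1, 0, 0, -0.48, -0.085, -0.11, 0, -1, 0, 0, -0.72, -0.14, -0.15, 0, -1, 0, 0, -0.9, -0.19, -0.17, 0, -1, 0, 0, -0.9, -0.19, -0.17, 0, -1]'

```text
t: 6.8
tcp_pos: [0.6174, -0.0956, 0.0779]
eef_rot: [[0.196, 0.981, -0.0], [0.981, -0.196, -0.0], [-0.0, -0.0, -1.0]]
ft_force: [-0.4, -0.0, -0.3]
gripper_width: -0.0002
finger_force: 0.4
```

```bash
python3 - <<'E'
from h import *
st(); u=np.array([-.0665,.998,0]);n=np.array([.998,.0665,0]);C=np.array([.6355,-.138,0])
plan(C+38e-3*u-40e-3*n+[0,0,.078],93.8,1)
E
```

```text
6.8 [ 0.6174 -0.0956  0.0779] yaw 78.7 F [-0.42 -0.02 -0.26] w -0.0002356955048536796 q [-15.  38.  97.  -0.  44.  -4.]
[-0.0, 0.0, -0.528, -0.147, -0.28, -0.001]
```

Emit:
servo_tool --targets '[0, 0, -0.2, -0.05, -0.12, 0, -1, 0, 0, -0.4, -0.1, -0.22, 0, -1, 0, 0, -0.53, -0.15, -0.3, 0, -1, 0, 0, -0.53, -0.15, -0.3, 0, -1]'

```text
t: 7.2
tcp_pos: [0.5916, -0.1026, 0.0779]
eef_rot: [[-0.063, 0.998, 0.0], [0.998, 0.063, -0.0], [-0.0, 0.0, -1.0]]
ft_force: [0.1, 0.7, 0.4]
gripper_width: -0.0001
finger_force: 0.0
```

Emit:
servo_tool --targets '[0, 0, 0, 0, 0, -1, -1, 0, 0, 0, 0, 0, -1, -1, 0, 0, 0, 0, 0, -1, -1]'

```text
t: 7.5
tcp_pos: [0.594, -0.1027, 0.162]
eef_rot: [[-0.061, 0.998, 0.007], [0.998, 0.061, -0.002], [-0.003, 0.007, -1.0]]
ft_force: [0.9, -0.3, 0.1]
gripper_width: -0.0001
finger_force: 0.0
```

```bash
python3 - <<'E'
from h import *
st(); plan([.576,.186,.157],93.8,5)
b=snap('scene','s4')['img'][150:270,310:450]; a=cv2.imread('pics/s1.png')[150:270,310:450,::-1]
cv2.imwrite('pics/c4.png',cv2.resize(np.hstack([a,b])[:,:,::-1],None,fx=2.85,fy=2.85,interpolation=cv2.INTER_CUBIC))
E
```

```text
7.5 [ 0.594  -0.1027  0.162 ] yaw 93.5 F [ 0.92 -0.28  0.07] w -6.135619708770701e-05 q [-16.  31.  97.  -0.  52. -20.]
[0.014, 0.005, -0.01, 1.0, -0.001, 0.015]
[0.0, 0.0, -0.0, 1.0, 0.004, 0.017]
[0.0, 0.0, -0.0, 1.0, 0.004, 0.017]
[0.0, 0.0, -0.0, 0.616, 0.002, 0.01]
[0.0, 0.0, -0.0, 0.0, -0.0, 0.0]
```

View pics/c4.png

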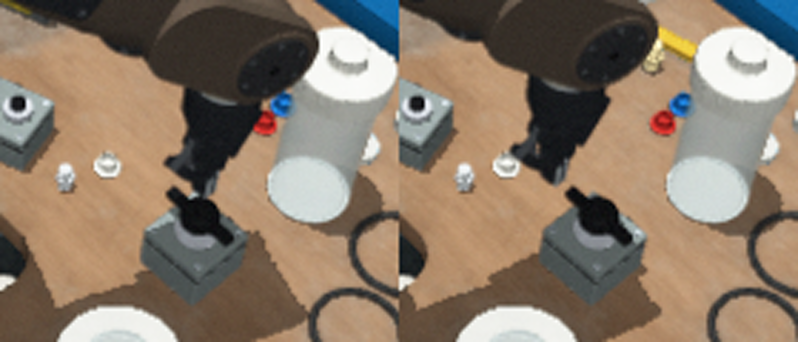

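The head looks as it did before pressing, up at (600,217) and turned back. A mask check will give the number.

```bash
python3 - <<'E'
from h import *
for f in('s1','s2','s3','s4'):
    g=cv2.imread(f'pics/{f}.png').max(axis=2)[212:242,364:396]; p=np.argwhere(g<45); print(f,len(p),p.mean(0)+[212,364])
s=dict(np.load('pics/s1.npz')); print(proj(s,[.6355,-.138,.096]),proj(s,[.6355,-.138,.0875]))
E
```

```text
s1 229 [224.25764192 379.98689956]
s2 214 [226.37383178 379.12616822]
s3 250 [224.024 377.08 ]
s4 200 [225.505 379.97 ]
[379.99211268 225.94536239] [379.66942814 227.54429194]
```

```bash
python3 - <<'E'
from h import *
A={f:cv2.imread(f'pics/{f}.png').max(axis=2) for f in('scene0','s1','s2','s4')}
for f in A:
    r=cv2.resize(A[f],None,fx=8,fy=8,interpolation=cv2.INTER_CUBIC)
    out=[]
    for ref in('scene0','s2'):
        T=cv2.resize(A[ref],None,fx=8,fy=8,interpolation=cv2.INTER_CUBIC)
        t=cv2.threshold(T[217*8:237*8,374*8:393*8],60,255,0)[1]; w=cv2.threshold(r[211*8:243*8,368*8:399*8],60,255,0)[1]
        _,v,_,l=cv2.minMaxLoc(cv2.matchTemplate(w,t,cv2.TM_CCOEFF_NORMED)); out.append((round(v,3),l[0]/8-6,l[1]/8-6))
    print(f,out)
E
```

```text
scene0 [(1.0, 0.0, 0.0), (0.957, 0.125, -1.375)]
s1 [(0.943, 0.125, 0.0), (0.925, 0.25, -1.375)]
s2 [(0.953, 0.0, 1.375), (1.0, 0.0, 0.0)]
s4 [(0.966, 0.0, -0.125), (0.965, 0.125, -1.375)]
```

The wing sits back at its unpressed position: -0.1 px from the start, against +1.4 px when latched. The head is up and turned back, so on to the reset button.

Emit:
servo_tool --targets '[0, 0, 0, 1, 0, 0, -1, 0, 0, 0, 1, 0, 0, -1, 0, 0, 0, 1, 0, 0, -1]'

```text
t: 7.85
tcp_pos: [0.5861, -0.0194, 0.1565]
eef_rot: [[-0.065, 0.998, -0.002], [0.998, 0.065, 0.001], [0.001, -0.002, -1.0]]
ft_force: [0.6, -0.4, 0.7]
gripper_width: 0.0001
finger_force: 0.0
```

Emit:
servo_tool --targets '[0, 0, 0, 1, 0, 0, -1, 0, 0, 0, 1, 0, 0, -1, 0, 0, 0, 1, 0, 0, -1]'

```text
t: 8.15
tcp_pos: [0.5812, 0.0599, 0.1566]
eef_rot: [[-0.065, 0.998, -0.001], [0.998, 0.065, 0.0], [0.0, -0.001, -1.0]]
ft_force: [-0.6, -1.1, -0.3]
gripper_width: 0.0002
finger_force: 0.0
```

Emit:
servo_tool --targets '[0, 0, 0, 1, 0, 0, -1, 0, 0, 0, 1, 0, 0, -1, 0, 0, 0, 1, 0, 0, -1]'

```text
t: 8.45
tcp_pos: [0.5763, 0.1392, 0.1567]
eef_rot: [[-0.065, 0.998, -0.001], [0.998, 0.065, -0.0], [0.0, -0.001, -1.0]]
ft_force: [-0.1, -1.0, -0.2]
gripper_width: 0.0002
finger_force: 0.0
```

Emit:
servo_tool --targets '[0, 0, 0, 0.6, 0, 0, -1, 0, 0, 0, 0.6, 0, 0, -1, 0, 0, 0, 0.6, 0, 0, -1]'

```text
t: 8.75
tcp_pos: [0.5735, 0.1846, 0.1569]
eef_rot: [[-0.064, 0.998, -0.001], [0.998, 0.064, -0.001], [-0.001, -0.001, -1.0]]
ft_force: [1.0, -0.6, 0.6]
gripper_width: -0.0002
finger_force: 0.0
```

```bash
python3 - <<'E'
from h import *
st(); plan([.576,.186,.085],93.8,2)
c=snap('scene','s5'); print(proj(c,[.576,.186,.077]),proj(c,[.5975,.1253,.077]))
u,v=proj(c,[.576,.186,.1]).astype(int); a=c['img'][max(0,v-60):v+60,u-80:u+80]
cv2.imwrite('pics/c5.png',cv2.resize(a[:,:,::-1],None,fx=4,fy=4,interpolation=cv2.INTER_CUBIC)); print(u-80,v-60)
E
```

```text
8.75 [0.5735 0.1846 0.1569] yaw 93.7 F [ 1.04 -0.6   0.63] w -0.0001814774023594817 q [12. 31. 97. -0. 52.  8.]
[-0.002, 0.001, -0.004, 0.016, 0.033, 0.899]
[0.0, 0.0, -0.0, 0.0, 0.0, -0.0]
[300.49311992 178.18882699] [316.53283803 185.63208526]
220 113
```

View pics/c5.png

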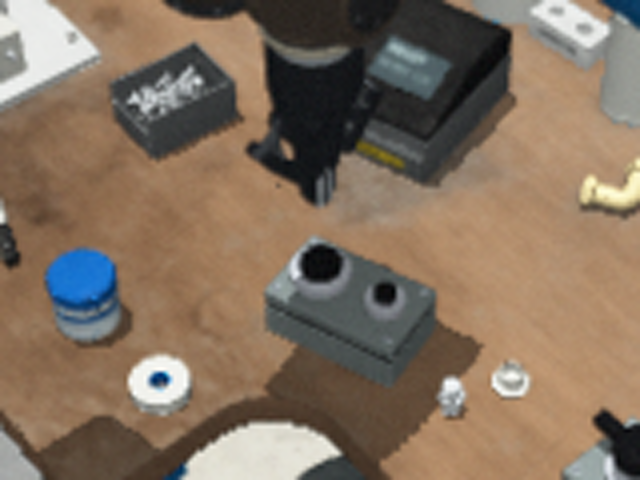

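The large button appears at crop (321,262), which is image pixel (300.3,178.5). That matches the projected reset position, and the start button is clear to its right. I'll lower and press.

Emit:
servo_tool --targets '[0, 0, 0, 0.02, 0.03, 0.4, -1, 0, 0, 0, 0.02, 0.03, 0.8, -1, 0, 0, 0, 0.02, 0.03, 0.9, -1, 0, 0, 0, 0.02, 0.03, 0.9, -1]'

```text
t: 9.2
tcp_pos: [0.5756, 0.1855, 0.0848]
eef_rot: [[-0.062, 0.998, -0.002], [0.998, 0.062, -0.001], [-0.001, -0.002, -1.0]]
ft_force: [0.5, 1.3, 0.7]
gripper_width: -0.0001
finger_force: 0.0
```

Emit:
servo_tool --targets '[0, 0, 0, 0, 0, 0.06, -1, 0, 0, 0, 0, 0, 0.12, -1, 0, 0, 0, 0, 0, 0.17, -1, 0, 0, 0, 0, 0, 0.17, -1, 0, 0, 0, 0, 0, 0.17, -1]'

```text
t: 9.7
tcp_pos: [0.5763, 0.1867, 0.0727]
eef_rot: [[-0.064, 0.998, 0.002], [0.998, 0.064, 0.0], [-0.0, 0.002, -1.0]]
ft_force: [2.5, -1.8, 3.5]
gripper_width: -0.0001
finger_force: 1.9
```

Emit:
servo_tool --targets '[0, 0, 0, 0, 0, 0.02, -1, 0, 0, 0, 0, 0, 0.02, -1]'

```text
t: 9.9
tcp_pos: [0.5762, 0.1867, 0.0711]
eef_rot: [[-0.064, 0.998, 0.001], [0.998, 0.064, 0.0], [-0.0, 0.001, -1.0]]
ft_force: [2.8, -2.3, 6.5]
gripper_width: 0.0001
finger_force: 3.2
```

Emit:
servo_tool --targets '[0, 0, 0, 0, 0, 0.02, -1, 0, 0, 0, 0, 0, 0.02, -1]'

```text
t: 10.1
tcp_pos: [0.5764, 0.1867, 0.0708]
eef_rot: [[-0.064, 0.998, 0.002], [0.998, 0.064, 0.0], [-0.0, 0.002, -1.0]]
ft_force: [-2.9, -4.4, 20.5]
gripper_width: 0.0001
finger_force: 10.4
```

The end stop is felt at 6 mm depth and 20 N. Lifting off now.

Emit:
servo_tool --targets '[0, 0, 0, 0, 0, -0.3, -1, 0, 0, 0, 0, 0, -0.8, -1, 0, 0, 0, 0, 0, -1, -1, 0, 0, 0, 0, 0, -1, -1, 0, 0, 0, 0, 0, -1, -1]'

```text
t: 10.6
tcp_pos: [0.5751, 0.1869, 0.1483]
eef_rot: [[-0.064, 0.998, -0.001], [0.998, 0.064, -0.0], [-0.0, -0.001, -1.0]]
ft_force: [0.1, 0.3, -0.8]
gripper_width: -0.0001
finger_force: 0.0
```

```bash
python3 - <<'E'
from h import *
st(); c=snap('scene','s6')
a,b=[cv2.imread(f'pics/{f}.png').max(axis=2).astype(int) for f in('s5','s6')]
d=abs(a-b); print('reset/start diff',d[168:195,292:325].max(),'stop',d[210:245,360:405].max(),'nipple/plug',d[200:220,325:360].max(),'left things',d[170:215,228:270].max())
E
```

```text
10.6 [0.5751 0.1869 0.1483] yaw 93.7 F [ 0.14  0.28 -0.8 ] w -0.00012768299164590667 q [12. 32. 97.  0. 51.  8.]
reset/start diff 70 stop 12 nipple/plug 66 left things 6
```

```bash
python3 - <<'E'
from h import *
a,b=[cv2.imread(f'pics/{f}.png')[113:233,220:380] for f in('s5','s6')]
cv2.imwrite('pics/c6.png',cv2.resize(np.hstack([a,b])[40:],None,fx=2.5,fy=2.5,interpolation=cv2.INTER_CUBIC))
E
```

```text
(no output)
```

View pics/c6.png

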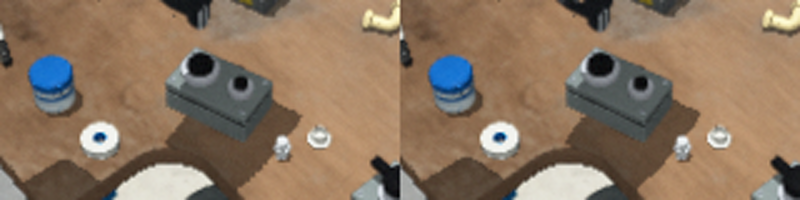

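Both frames show the reset button up at (200,66) and (600,66), and the loose items unmoved. The differences are only arm shadow. Handing in.

```bash
python3 -c "
from h import *
print(workorder.finish_job())"
```

```text
the job is handed in; nothing more can be done
None
```

The job is done and handed in at about 10.6 s: the stop head was pressed until it latched, then twisted clockwise until it sprang back up and turned back; the reset button was then pressed fully and came up, and the start button and loose items were left alone.

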